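Load the two-reel tape stand and fit its end cap

TASK

Load the tape stand beside the overlock: slide the blue reel with the wide core onto the spindle first, right back against the stand's upright, then the red reel up against the blue one, and last push the black end cap mouth-first onto the free end of the spindle until it sits against the red reel. Leave the thread cone and the other things lying round the work where they are.

Things in the scene. Friction and masses are not known exactly. Their poses are not given: they have to be found in the camera images.
- tape_stand: Grey-green stand fixed on the table; foot 130 x 60 mm, 14 mm high (70 mm of it in front of the upright's face). Upright with round head, top at 164 mm. A level stepped spindle leaves its front face along -x of the stand, roughly towards the robot. Origin: on the table, below where the spindle leaves the face; z up.
- spindle_root (a point): Where the spindle's axis leaves the upright's front face, 130 mm above the table; axes as the stand's (spindle along -x). From here a thick seat 30 mm in diameter and 55 mm long, tapering till 62 mm; then 16 mm in diameter to the tip.
- spindle_tip (a point): Centre of the spindle's free end, 168 mm from the face and 130 mm above the table (its last 6 mm taper to 10 mm in diameter); axes as the stand's.
- reel_blue: Reel of blue tape, 66 mm long, lying on its side. White octagonal flanges 60 mm over flats, 4 mm thick, keep it from rolling; tape between them 54 mm across, 58 mm free to grip. Through bore 36 mm in diameter, for the thick seat. Origin: middle of the bore (30 mm up as it lies); x along the bore; ends alike. About 0.12 kg.
- reel_red: Reel of red tape, 60 mm long, lying on its side. White octagonal flanges 60 mm over flats, 4 mm thick; tape between them 54 mm across, 52 mm free to grip. Through bore 22 mm in diameter: fits the thin part of the spindle only. Origin: middle of the bore (30 mm up as it lies); x along the bore; ends alike. About 0.12 kg.
- end_cap: Black octagonal cap, 60 mm long, 56 mm over flats (they face its x, y and diagonals); brass-lined blind bore 21 mm in diameter, 44 mm deep. Starts standing on its closed end, mouth up; also lies steadily on any flat. Origin: its centre, on the axis, 30 mm from either end; z points out of the mouth. About 0.09 kg.
- cap_mouth (a point): Centre of the end cap's mouth, 30 mm from its centre; axes as the cap's.
- thread_cone: Cone of dark green thread with a yellow top, standing, 57 mm in diameter and 115 mm high; bystander. Origin: centre of its underside.
- oil_bottle: Small oil bottle with a red spout, standing, 38 mm in diameter and 128 mm high; bystander. Origin: centre of its underside.
- screwdriver: Small amber-handled screwdriver lying, 141 mm long along its y, 18 mm high; bystander. Origin: centre of its underside.
- chalk: Flat piece of blue tailor's chalk, 38 x 49 x 8 mm; bystander. Origin: centre of its underside.
- snips: Thread snips with black grips lying flat, 22 x 115 mm (along its y), 6 mm high; bystander. Origin: centre of its underside.
- wax: Round block of amber beeswax, 39 mm across and 13 mm high; bystander. Origin: centre of its underside.
Mind the look-alikes: they are no part of the job. What is shaped like the reel_red but green is not meant.

How it is judged:
By the outcome, as a careful person would: the job done as asked, in the order asked, and still so for the second after the job is handed in, with the robot touching nothing.
It also fails if it takes over 72 s, if anything falls off the work surface, if the arm or the gripper's body presses on something with over 40 N, if the wrist force passes 120 N, or if a joint passes its speed limit or range.

ROBOT

A 6-joint arm with a two-finger parallel gripper is mounted at the origin on a cart in front of the work surface, level with it; the furniture and walls round the work are solid. World frame = base frame: x ahead of the robot, y to its left, z up, the work surface at z = 0. Lengths are in mm, angles in rad, forces in N, time in s.
With the tool pointing down it reaches from about 275 to 1000 mm from the base axis. Payload 8.4 kg.
Tool frame: the origin (TCP) lies at the very end of the fingers, on their centre line; the grasp point (between the pads) lies 19 mm behind it; z points along the fingers, y is the line along which they close (so a half turn about z gives the same grasp; the last joint's range is limited). The gripper opens to 85 mm and grips with 20 to 120 N. Pads are 22 mm wide; open, the fingers measure 114 mm over their backs; the gripper's body (76 mm by 85 mm) begins 54 mm behind the grasp point. The pads swing forward as they close: fully open they stand 13 mm farther back than shut.
Start: joints at [1.157, 0.353, 1.633, -0, 1.155, -0.002], TCP at [250.161, 572.754, 231.281] pointing down, gripper open.
Joint ranges: [-2.63, 2.63], [-0.92, 2.1], [0.06, 2.66], [-1.3, 4.44], [0, 2.69], [-3.02, 3.02]. Speed limits (rad/s): [2.22, 2.22, 2.79, 3.14, 3.14, 3.14].

INTERFACE

Orientations are given as [roll, pitch, yaw] about the fixed x, y, z axes, in that order (R = Rz(yaw) Ry(pitch) Rx(roll)).
In Python, from rig import r, vision gives the robot as it stands. The module is installed in compiled form; this text tells all that it offers.
- The arm moves only by the tool play_rows, never from a script. Its argument "steps" is a list of rows, each an object with "delta_pos": the shift along the tool's x, y, z in cm, a list of three; "yaw": the turn about the tool's z in rad; "jaw": the opening in per cent of the stroke, from 0 (shut) to 100 (fully open). A call has exactly 8 rows; each row is the pose to reach, as a shift and turn from the pose commanded when the call began, along the tool's axes at that moment; what a row does not reach only later rows make up. A row lasts 1/10 s, in which the tool goes at most 50 mm and 8.59 degrees, less where a joint would pass 70% of its speed; a pose out of reach is approached as far as the arm can. A call with a gripper value outside its range is refused whole. The fingers move at their own pace and stop on an object; "grip_force" is the grip in N (left out, the last holds). Time passes only in rows, so rows that repeat a pose let the fingers close, or fill a call up. It gives the time, the measured TCP pose, the force, the opening and the grip force at its end, in the units of the state.
- r.sense(): the state, without advancing time (a new reading comes with each control period).
- vision.grab_frame(name): name is "scene" or "top"; returns (picture, depth): 480x640x3 uint8, red, green, blue; 480x640 float32, mm along the optical axis (not along the pixel's ray), 0 where there is no reading.
- vision.calibration(name): a dict with "mtx" (3x3 intrinsics, pixels), "k1" (the pictures are not rectified: a ray, as slopes to the right and down, at radius r is drawn at 1 + k1 r^2 times it, then the intrinsics apply), "extrinsics" (4x4, takes a point from camera to world coordinates). Camera axes: x right, y down, z forward; pixel columns grow to the right and rows downward; lengths in mm; the calibration is good to about 2 mm. A picture is of the moment at which its call begins. calibration takes no time and is no camera call.
- r.sign_off(): hands the job in; it is judged then, once.
Trained networks look in the newest picture that a camera, given by its name, has taken for a name from the list of things; names that differ only in an ending like _2 or _b are one class to them, and where a whole thing is asked for, a point or a joint stands for the part that bears it (a point fixed in the world has none). Each returns a list of dicts, best first, with "conf" (0 to 1); they miss things now and then, are a little off and sometimes report something else, mostly with a low value. They report only what shows in the picture. A call takes as long as a camera call. They do not tell look-alikes from the thing itself.
- vision.cut_out(camera, thing): "region" (480x640 bool, what is visible of it) and "uv" ([column, row] in pixels, amid what is visible of it).
- vision.landmark_of(camera, thing): "uv" ([column, row] in pixels: a listed point, or the origin of a listed thing).
The state is a dict: "clock": time; "qpos": joint angles; "qvel": joint speeds; "joint_efforts": joint torques, N m; "eef_pos": TCP position; "tcp_rot": TCP orientation; "contact_force": force on the tool from outside, world axes, zero at the start; "wrist_torque": the same for the moment, N m; "opening": opening from 0.0 (shut) to 1.0 (fully open); "grasp_force": force on a finger pad.
Only numpy, scipy, OpenCV 4.12 (cv2) and the standard library are available. Lean on these libraries where they do the work, as an engineer would, in place of code of your own. Each camera call takes 0.05 s, during which the arm holds its last target. There are 200 camera calls.

## Working session

There is one attempt and no reset: what is moved stays moved. The work goes in short steps, Python scripts to look and compute and a tool call to move; the robot and the scene stay as the last step left them, time stands still between calls to the robot, and variables do not carry over. Pictures are saved under pics/ and viewed, at most 10 in all, crops included, and the job is handed in when it is done.

Besides the shell and the picture viewer there is one more tool, called after "Call:" by a JSON object that holds its "name" and its "arguments", one argument or row to a line. play_rows: Moves the arm, as the interface text tells. Its arguments: {"type":"object","properties":{"steps":{"type":"array"},"grip_force":{"type":"number"}},"required":["steps"]}

```bash
mkdir -p pics
cat > h.py <<'E'
import numpy as np, cv2
from rig import r, vision
def ray(cam,uv):
    c=vision.calibration(cam); K=np.array(c["mtx"]); k=c["k1"]; T=np.array(c["extrinsics"])
    d=np.array([k,0,0,0,0.])
    p=cv2.undistortPoints(np.array([[uv]],float),K,np.array([k,0,0,0,0.]))[0,0]
    return T, np.array([p[0],p[1],1.])
def at_z(cam,uv,z):
    T,p=ray(cam,uv); d=T[:3,:3]@p; o=T[:3,3]
    return o+d*(z-o[2])/d[2]
def cloud(cam,depth,mask=None):
    c=vision.calibration(cam); K=np.array(c["mtx"]); T=np.array(c["extrinsics"])
    m=(depth>0) if mask is None else (mask&(depth>0))
    v,u=np.nonzero(m)
    p=cv2.undistortPoints(np.stack([u,v],1).astype(float)[:,None],K,np.array([c["k1"],0,0,0,0.]))[:,0]
    z=depth[v,u]
    return (np.c_[p*z[:,None],z]@T[:3,:3].T+T[:3,3]), np.c_[u,v]
def proj(cam,P):
    c=vision.calibration(cam); K=np.array(c["mtx"]); T=np.linalg.inv(np.array(c["extrinsics"]))
    P=np.atleast_2d(P)@T[:3,:3].T+T[:3,3]
    return cv2.projectPoints(P,np.zeros(3),np.zeros(3),K,np.array([c["k1"],0,0,0,0.]))[0][:,0]
def save(name,img,s=1):
    cv2.imwrite("pics/"+name,cv2.resize(img[:,:,::-1],None,fx=s,fy=s))
E
python3 - <<'E'
from h import *
for cam in("scene","top"):
    im,d=vision.grab_frame(cam); save(cam+"0.png",im); np.savez(cam+"0.npz",im=im,d=d)
    print(cam,np.round(np.array(vision.calibration(cam)["extrinsics"]),2).tolist())
    for t in("reel_blue","reel_red","end_cap","tape_stand","thread_cone"):
        for o in vision.cut_out(cam,t)[:4]:
            P,_=cloud(cam,d,o["region"])
            print(cam,t,round(o["conf"],2),np.round(o["uv"]),o["region"].sum(),np.round(np.median(P,0)),np.round(np.percentile(P,[3,97],axis=0)).tolist())
    for t in("spindle_root","spindle_tip","cap_mouth"):
        for o in vision.landmark_of(cam,t)[:2]: print(cam,t,round(o["conf"],2),np.round(o["uv"]))
print(r.sense())
E
```

```text
scene [[0.61, -0.44, 0.66, -259.73], [-0.79, -0.32, 0.52, -993.58], [-0.02, -0.84, -0.54, 754.56], [0.0, 0.0, 0.0, 1.0]]
scene reel_blue 0.94 [325. 283.] 461 [ 457. -424.   50.] [[444.0, -445.0, 14.0], [498.0, -405.0, 60.0]]
scene reel_red 0.87 [351. 259.] 573 [ 568. -422.   51.] [[370.0, -575.0, 14.0], [596.0, -382.0, 209.0]]
scene reel_red 0.77 [217. 279.] 1051 [ 364. -225.   42.] [[346.0, -241.0, 1.0], [401.0, -181.0, 59.0]]
scene end_cap 0.72 [257. 300.] 1083 [ 354. -348.   46.] [[336.0, -365.0, 3.0], [387.0, -311.0, 62.0]]
scene end_cap 0.71 [326. 218.] 2365 [ 662. -289.   71.] [[518.0, -317.0, 3.0], [721.0, -252.0, 156.0]]
scene tape_stand 0.93 [325. 218.] 2431 [ 662. -289.   67.] [[518.0, -316.0, 1.0], [740.0, -225.0, 154.0]]
scene thread_cone 0.57 [381. 242.] 646 [ 662. -436.   40.] [[654.0, -453.0, 5.0], [686.0, -409.0, 83.0]]
scene spindle_root 0.73 [331. 192.]
scene spindle_tip 0.79 [275. 221.]
scene cap_mouth 0.83 [260. 287.]
scene cap_mouth 0.37 [350. 265.]
top [[0.01, -0.98, 0.17, 307.74], [-1.0, -0.01, -0.0, -383.54], [0.0, -0.17, -0.98, 1067.3], [0.0, 0.0, 0.0, 1.0]]

[... 1072 characters left out ...]
86. 305.]
{'clock': 0.9, 'qpos': array([ 1.15658958e+00,  3.52981242e-01,  1.63341855e+00, -8.10613340e-06,
        1.15521252e+00, -2.41461040e-03]), 'qvel': array([ 0.00212758, -0.00035973,  0.00043131,  0.00148331,  0.00016175,
       -0.00153568]), 'joint_efforts': array([-6.44295096e-05, -6.05146551e+01, -3.42451251e+01,  1.23717764e-04,
        9.79102551e-04,  2.40602009e-05]), 'eef_pos': array([250.16359974, 572.73758232, 231.28474184]), 'tcp_rot': array([-3.14157298e+00,  7.36860196e-06,  2.72980379e+00]), 'contact_force': array([-0.24689191, -0.56053243, -0.51248394]), 'wrist_torque': array([ 0.06970052, -0.00888853, -0.05158261]), 'grasp_force': 0.0, 'opening': 0.9996974016008714}
```

View pics/top0.png

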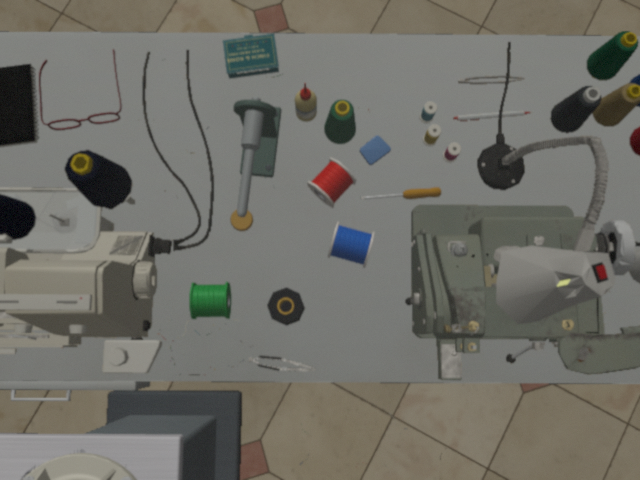

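View pics/scene0.png

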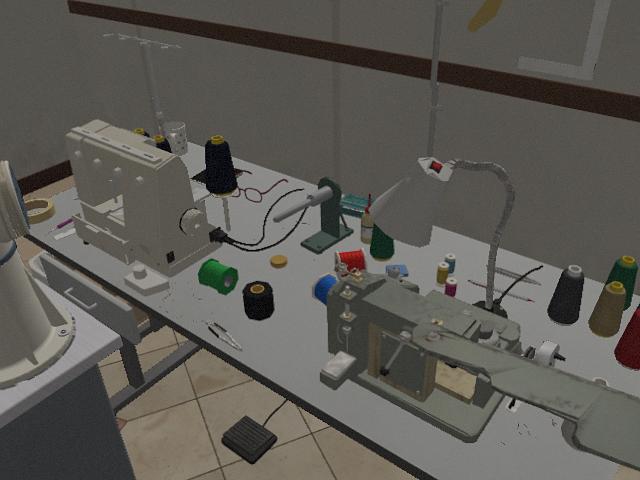

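```bash
cat > fit.py <<'E'
from h import *
def reel(cam,d,c,rad=55,zmin=15,zmax=70):
    P,_=cloud(cam,d); P=P[(np.hypot(P[:,0]-c[0],P[:,1]-c[1])<rad)&(P[:,2]>zmin)&(P[:,2]<zmax)]
    (cx,cy),(w,h),a=cv2.minAreaRect(P[P[:,2]>zmin][:,:2].astype(np.float32))
    T=P[P[:,2]>50]  # top strip runs along the axis
    m=T[:,:2].mean(0); u,s,v=np.linalg.svd(T[:,:2]-m,full_matrices=False)
    return (cx,cy),(w,h),a,np.degrees(np.arctan2(v[0,1],v[0,0])),m,np.percentile(P[:,2],98)
E
python3 - <<'E'
from fit import *
f=np.load("top0.npz"); d=f["d"]
for n,c in(("blue",(465,-439)),("red",(572,-408)),("cap",(363,-332))): print(n,reel("top",d,c))
for cam in("top","scene"):
    P,_=cloud(cam,np.load(cam+"0.npz")["d"])
    S=P[(P[:,0]>515)&(P[:,0]<625)&(P[:,1]<-240)&(P[:,1]>-320)&(P[:,2]>120)]
    m=S.mean(0);v=np.linalg.svd(S-m,full_matrices=False)[2][0]; print(cam,"spindle",m,v,np.degrees(np.arctan2(v[1],v[0])),S.min(0),S.max(0))
    U=P[(P[:,0]>630)&(P[:,0]<760)&(P[:,1]<-200)&(P[:,1]>-350)&(P[:,2]>90)]; print(len(U),np.percentile(U,[1,5,50,95,99],axis=0).round().tolist())
    # axis positions by slices
    for x in range(520,690,20):
        s=S[(abs(S[:,0]-x)<10)]
        if len(s): print(x,len(s),s.mean(0).round(1),np.percentile(s[:,1],[3,97]).round(),s[:,2].max().round())
print("tip",at_z("top",(243,218),130),at_z("scene",(275,221),130),"root",at_z("top",(254,112),130),at_z("scene",(331,192),130))
print("capmouth",at_z("top",(286,305),60),at_z("scene",(260,287),60))
# height map 50mm cells merged
H={}
for cam in("top","scene"):
    P,_=cloud(cam,np.load(cam+"0.npz")["d"])
    for p in P:
        k=(int(p[0]//50),int(p[1]//50)); H.setdefault(k,[]).append(p[2])
print("x\\y",[y*50 for y in range(-18,12)])
for x in range(2,18): print(x*50,[int(np.percentile(H[(x,y)],97)) if (x,y) in H and len(H[x,y])>10 else -1 for y in range(-18,12)])
E
```

```text
blue ((468.8865661621094, -439.84765625), (65.90406799316406, 60.03765869140625), 74.30327606201172, np.float64(-106.66514418069559), array([ 468.3714351 , -439.88682517]), np.float64(60.13190901366147))
red ((576.6369018554688, -407.10516357421875), (59.938232421875, 60.77592849731445), 47.709434509277344, np.float64(137.81290904522692), array([ 576.20616496, -407.70523557]), np.float64(60.26326048980224))
cap ((364.0398254394531, -332.20947265625), (55.8012580871582, 55.82973098754883), 21.115543365478516, np.float64(70.33274319878333), array([ 363.80898163, -332.31966739]), np.float64(63.22675030881299))
top spindle [ 576.73924965 -274.53190793  137.10691955] [-0.99245305  0.11128075 -0.05151248] 173.60231999678984 [ 515.08299617 -292.91415741  126.55992486] [ 624.97099307 -260.46271099  148.65411724]
976 [[631.0, -314.0, 94.0], [634.0, -309.0, 107.0], [662.0, -284.0, 143.0], [671.0, -256.0, 162.0], [685.0, -252.0, 164.0]]
520 99 [ 522.3 -268.9  135.4] [-276. -261.] 142.0
540 131 [ 540.  -270.6  135.6] [-277. -263.] 141.0
560 127 [ 560.1 -272.5  135.7] [-280. -265.] 141.0
580 128 
[... 2622 characters left out ...]
3, 3, 3, 138, 20, 43, 3, 9, 10, 54, 3, 15, 145, 5, 6, 7, 4, 3, 2, 3, 3, 11, -740, -739, -694, -690, -741, -741, -740, -742]
650 [89, 114, 4, 14, 3, 3, 51, 4, 26, 113, 60, 152, 163, 3, 7, 3, 16, 37, 35, 39, 16, 15, 14, -739, -695, -692, -742, -739, -739, -741]
700 [107, 120, 7, 17, 9, 7, 47, 3, 3, 3, 109, 67, 15, 2, 12, 3, 21, 33, 3, 3, 32, 15, 15, 3, 4, 78, -1, -741, -743, -1]
750 [107, 3, 4, 20, 10, 4, 3, 3, 3, 3, 2, 25, 28, 28, 4, 16, 20, 32, 3, 3, 28, 15, -1, 4, 4, 90, 91, 93, -1, -1]
800 [113, 3, 3, 12, 3, 3, 3, 3, 3, 3, 3, 27, 30, 29, 2, 8, 7, 8, 3, 3, 4, 3, 4, -1, 4, 89, 92, 92, -1, -1]
850 [3, 4, 3, 3, 3, 3, 3, 3, 2, 2, 2, 3, 27, 3, 2, 2, 3, 3, 3, 4, 3, 3, 3, -1, -1, 5, 5, -1, -1, -1]
```

Look-alikes (top view): the reels are blue (352,245), red (330,184) and green (210,300), and the green one is the decoy. The cap is black and octagonal with a brass ring at (286,306). The wax disc at (242,220) and the chalk at (375,151) are bystanders. Next: one close crop, and the spindle axis from its silhouette.

```bash
cat > spin.py <<'E'
from h import *
def axis(cam,d):
    P,uv=cloud(cam,d)
    m=(P[:,0]>505)&(P[:,0]<600)&(P[:,1]<-250)&(P[:,1]>-300)&(P[:,2]>112)&(P[:,2]<150)
    uv=uv[m]; out=[]
    for v in np.unique(uv[:,1]):
        u=uv[uv[:,1]==v][:,0]
        out.append((u.min()+u.max())/2.)
    return uv,np.array(out)
E
python3 - <<'E'
from spin import *
f=np.load("top0.npz"); im=f["im"]
save("crop1.png",im[90:330,190:430],2.4)
uv,mid=axis("top",f["d"]); vs=np.unique(uv[:,1])
Q=np.array([at_z("top",(a,v),130) for a,v in zip(mid,vs)]); k=np.polyfit(Q[3:-3,0],Q[3:-3,1],1); print("top slope deg",np.degrees(np.arctan(k[0])),"y@497",np.polyval(k,497),"y@632",np.polyval(k,632))
g=np.load("scene0.npz"); uv,_=axis("scene",g["d"]); us=np.unique(uv[:,0])
Q=np.array([at_z("scene",(u,(uv[uv[:,0]==u][:,1].min()+uv[uv[:,0]==u][:,1].max())/2),130) for u in us]); k=np.polyfit(Q[3:-3,0],Q[3:-3,1],1); print("scene",np.degrees(np.arctan(k[0])),np.polyval(k,497),np.polyval(k,632))
# table height bias
for c,x in(("top",f),("scene",g)):
    P,_=cloud(c,x["d"]); T=P[(P[:,0]>400)&(P[:,0]<480)&(P[:,1]<-300)&(P[:,1]>-390)]; print(c,"table z",np.median(T[:,2]))
    F=P[(P[:,0]>655)&(P[:,0]<680)&(P[:,2]>85)&(P[:,2]<112)&(P[:,1]<-255)&(P[:,1]>-320)]; print("face x",len(F),np.percentile(F[:,0],[5,50,95]) if len(F) else None)
E
```

```text
top slope deg -5.496986018572893 y@497 -265.65521102326943 y@632 -278.6470651974261
scene -5.751112516887167 -267.20486180688727 -280.80129489652217
top table z -0.7047572434790936
face x 80 [661.30183627 662.87081128 665.55126752]
scene table z 0.517827851535742
face x 165 [661.10793554 665.40325109 669.53256767]
```

View pics/crop1.png

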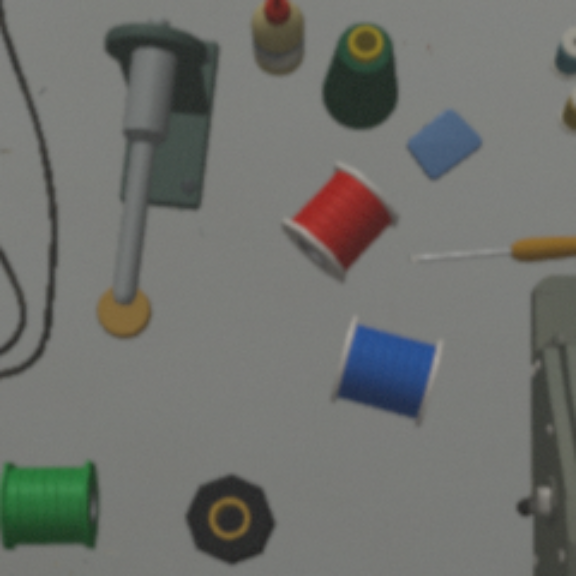

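Call:
{"name": "play_rows", "arguments": {
  "steps": [
    {"delta_pos":[0,0,-5],"yaw":0,"jaw":100},
    {"delta_pos":[0,0,-10],"yaw":0,"jaw":100},
    {"delta_pos":[0,0,-15],"yaw":0,"jaw":100},
    {"delta_pos":[0,0,-20],"yaw":0,"jaw":100},
    {"delta_pos":[0,0,-25],"yaw":0,"jaw":100},
    {"delta_pos":[0,0,-29],"yaw":0,"jaw":100},
    {"delta_pos":[0,0,-29],"yaw":0,"jaw":100},
    {"delta_pos":[0,0,-29],"yaw":0,"jaw":100}
  ],
  "grip_force": 40
}}

```text
clock: 1.7
eef_pos: [250.2, 572.9, 522.0]
tcp_rot: [3.14, -0.0, 2.73]
contact_force: [0.2, 0.2, -0.5]
opening: 1.002
grasp_force: 0.0
```

The crop shows the blue reel at (388,370), red at (342,220) and the cap with its brass ring at (230,518). The choice holds, so I'm travelling to above the blue reel.

Call:
{"name": "play_rows", "arguments": {
  "steps": [
    {"delta_pos":[-2.9,-4.0,0],"yaw":0.14,"jaw":100},
    {"delta_pos":[-5.8,-8.1,0],"yaw":0.28,"jaw":100},
    {"delta_pos":[-8.8,-12.1,0],"yaw":0.42,"jaw":100},
    {"delta_pos":[-11.7,-16.2,0],"yaw":0.56,"jaw":100},
    {"delta_pos":[-14.6,-20.2,0],"yaw":0.7,"jaw":100},
    {"delta_pos":[-17.5,-24.3,0],"yaw":0.84,"jaw":100},
    {"delta_pos":[-20.5,-28.3,0],"yaw":0.98,"jaw":100},
    {"delta_pos":[-23.4,-32.4,0],"yaw":1.12,"jaw":100}
  ]
}}

```text
clock: 2.5
eef_pos: [334.2, 180.6, 519.4]
tcp_rot: [-3.139, 0.001, 1.605]
contact_force: [2.3, -0.2, -0.1]
opening: 0.998
grasp_force: 0.0
```

```bash
cat > go.py <<'E'
import sys
from h import *
# go.py x y z psi_deg : shift in tool axes (cm) and yaw (rad) from the measured pose
x,y,z,p=map(float,sys.argv[1:5]); s=r.sense(); e=s["eef_pos"]; psi=s["tcp_rot"][2]
d=np.array([x,y,z])-e; c,n=np.cos(psi),np.sin(psi)
a=(psi-np.radians(p)+np.pi)%(2*np.pi)-np.pi
print("pose",e.round(1),round(np.degrees(psi),2),"delta cm",np.round([(d[0]*c+d[1]*n)/10,(d[0]*n-d[1]*c)/10,-d[2]/10],2),"yaw",round(a,3),"q",s["qpos"].round(2),"F",s["contact_force"].round(1))
E
python3 go.py 469 -440 522 74
```

```text
pose [334.2 180.6 519.4] 91.94 delta cm [-62.48  11.36  -0.26] yaw 0.313 q [ 0.49 -0.21  1.64 -0.    1.72  0.46] F [ 2.3 -0.2 -0.1]
```

Call:
{"name": "play_rows", "arguments": {
  "steps": [
    {"delta_pos":[-4.8,0.9,0],"yaw":0.06,"jaw":100},
    {"delta_pos":[-9.6,1.8,0],"yaw":0.12,"jaw":100},
    {"delta_pos":[-14.4,2.6,0],"yaw":0.18,"jaw":100},
    {"delta_pos":[-19.2,3.5,0],"yaw":0.24,"jaw":100},
    {"delta_pos":[-24.0,4.4,0],"yaw":0.3,"jaw":100},
    {"delta_pos":[-28.8,5.3,0],"yaw":0.31,"jaw":100},
    {"delta_pos":[-33.6,6.1,0],"yaw":0.31,"jaw":100},
    {"delta_pos":[-38.4,7.0,0],"yaw":0.31,"jaw":100}
  ]
}}

```text
clock: 3.3
eef_pos: [419.1, -200.4, 519.4]
tcp_rot: [-3.139, -0.001, 1.299]
contact_force: [0.9, 0.5, -0.3]
opening: 0.999
grasp_force: 0.0
```

```bash
python3 go.py 469 -440 250 74
```

```text
pose [ 419.1 -200.4  519.4] 74.44 delta cm [-21.74  11.23  26.94] yaw 0.008 q [-0.45 -0.06  1.51  0.    1.69 -0.18] F [ 0.9  0.5 -0.3]
```

Call:
{"name": "play_rows", "arguments": {
  "steps": [
    {"delta_pos":[-2.9,1.5,3.6],"yaw":0,"jaw":100},
    {"delta_pos":[-5.8,3.0,7.2],"yaw":0,"jaw":100},
    {"delta_pos":[-8.7,4.5,10.8],"yaw":0,"jaw":100},
    {"delta_pos":[-11.6,6.0,14.4],"yaw":0,"jaw":100},
    {"delta_pos":[-14.5,7.5,18.0],"yaw":0,"jaw":100},
    {"delta_pos":[-17.4,9.0,21.6],"yaw":0,"jaw":100},
    {"delta_pos":[-20.3,10.5,25.2],"yaw":0.01,"jaw":100},
    {"delta_pos":[-21.7,11.2,26.9],"yaw":0.01,"jaw":100}
  ]
}}

```text
clock: 4.1
eef_pos: [467.5, -437.7, 246.1]
tcp_rot: [-3.135, -0.003, 1.288]
contact_force: [0.3, 1.1, 0.7]
opening: 1.003
grasp_force: 0.0
```

```bash
python3 go.py 468.7 -440 8 74
python3 - <<'E'
from fit import *
im,d=vision.grab_frame("top")
try: print(reel("top",d,(469,-440),50,15,65))
except Exception as e: print(e)
E
```

```text
pose [ 467.5 -437.7  246.1] 73.82 delta cm [-0.19  0.18 23.81] yaw -0.003 q [-0.75  0.37  1.58 -0.    1.2  -0.47] F [0.3 1.1 0.7]
((474.362060546875, -420.8421630859375), (26.281593322753906, 59.86997604370117), 74.50547790527344, np.float64(169.29701971762293), array([ 473.77256513, -414.19611809]), np.float64(61.068918153740086))
```

Call:
{"name": "play_rows", "arguments": {
  "steps": [
    {"delta_pos":[-0.1,0.1,5],"yaw":0,"jaw":100},
    {"delta_pos":[-0.2,0.1,10],"yaw":0,"jaw":100},
    {"delta_pos":[-0.2,0.1,15],"yaw":0,"jaw":100},
    {"delta_pos":[-0.2,0.1,19],"yaw":0,"jaw":100},
    {"delta_pos":[-0.2,0.1,22],"yaw":0,"jaw":100},
    {"delta_pos":[-0.2,0.1,23.6],"yaw":0,"jaw":100},
    {"delta_pos":[-0.2,0.1,23.8],"yaw":0,"jaw":100},
    {"delta_pos":[-0.2,0.1,23.8],"yaw":0,"jaw":100}
  ]
}}

```text
clock: 4.95
eef_pos: [470.2, -439.6, 14.8]
tcp_rot: [3.141, 0.0, 1.29]
contact_force: [-0.5, 0.5, -0.2]
opening: 1.002
grasp_force: 0.0
```

Call:
{"name": "play_rows", "arguments": {
  "steps": [
    {"delta_pos":[0,0,0],"yaw":0,"jaw":30},
    {"delta_pos":[0,0,0],"yaw":0,"jaw":30},
    {"delta_pos":[0,0,0],"yaw":0,"jaw":30},
    {"delta_pos":[0,0,0],"yaw":0,"jaw":30},
    {"delta_pos":[0,0,0],"yaw":0,"jaw":30},
    {"delta_pos":[0,0,0],"yaw":0,"jaw":30},
    {"delta_pos":[0,0,0],"yaw":0,"jaw":30},
    {"delta_pos":[0,0,0],"yaw":0,"jaw":30}
  ],
  "grip_force": 40
}}

```text
clock: 5.75
eef_pos: [470.6, -440.3, 16.1]
tcp_rot: [3.14, 0.001, 1.29]
contact_force: [-1.2, 1.3, 7.2]
opening: 0.622
grasp_force: 41.2
```

```bash
python3 go.py 440 -261 180 -5.6
```

```text
pose [ 470.6 -440.3   16.1] 73.9 delta cm [ 16.38  -7.92 -16.39] yaw 1.387 q [-0.75  0.64  1.72 -0.    0.78 -0.47] F [-1.2  1.3  7.2]
```

Call:
{"name": "play_rows", "arguments": {
  "steps": [
    {"delta_pos":[0,0,-3],"yaw":0,"jaw":30},
    {"delta_pos":[0,0,-7],"yaw":0.1,"jaw":30},
    {"delta_pos":[2,-1,-11],"yaw":0.24,"jaw":30},
    {"delta_pos":[5,-2.4,-15],"yaw":0.38,"jaw":30},
    {"delta_pos":[8,-4,-16.4],"yaw":0.52,"jaw":30},
    {"delta_pos":[11,-5.5,-16.4],"yaw":0.66,"jaw":30},
    {"delta_pos":[14,-7,-16.4],"yaw":0.8,"jaw":30},
    {"delta_pos":[16.4,-7.9,-16.4],"yaw":0.94,"jaw":30}
  ]
}}

```text
clock: 6.55
eef_pos: [438.7, -258.4, 179.2]
tcp_rot: [3.141, -0.001, 0.344]
contact_force: [0.2, -0.6, -1.4]
opening: 0.624
grasp_force: 43.8
```

```bash
python3 go.py 438 -261 116 -5.6
```

```text
pose [ 438.7 -258.4  179.2] 19.71 delta cm [-0.16  0.22  6.32] yaw 0.442 q [-0.54  0.23  1.93  0.    0.98  0.69] F [ 0.2 -0.6 -1.4]
```

Call:
{"name": "play_rows", "arguments": {
  "steps": [
    {"delta_pos":[-0.1,0.1,1.5],"yaw":0.13,"jaw":30},
    {"delta_pos":[-0.2,0.2,3],"yaw":0.26,"jaw":30},
    {"delta_pos":[-0.2,0.2,4.5],"yaw":0.38,"jaw":30},
    {"delta_pos":[-0.2,0.2,6.0],"yaw":0.44,"jaw":30},
    {"delta_pos":[-0.2,0.2,6.3],"yaw":0.44,"jaw":30},
    {"delta_pos":[-0.2,0.2,6.3],"yaw":0.44,"jaw":30},
    {"delta_pos":[-0.2,0.2,6.3],"yaw":0.44,"jaw":30},
    {"delta_pos":[-0.2,0.2,6.3],"yaw":0.44,"jaw":30}
  ]
}}

```text
clock: 7.35
eef_pos: [438.8, -263.0, 116.2]
tcp_rot: [3.141, -0.001, -0.089]
contact_force: [0.3, -1.0, -0.8]
opening: 0.622
grasp_force: 43.7
```

```bash
python3 - <<'E'
from h import *
im,d=vision.grab_frame("scene"); save("s1.png",im[150:290,190:370],4)
o=vision.landmark_of("scene","reel_blue"); print(o[0]["conf"],at_z("scene",o[0]["uv"],130))
im,d=vision.grab_frame("top")
for o in vision.cut_out("top","reel_blue")[:2]:
    P,_=cloud("top",d,o["region"]); print(o["conf"],np.percentile(P,[3,50,97],axis=0).round())
E
python3 go.py 500 -266.7 116 -5.6
```

```text
0.93 [ 451.74041223 -263.39288536  130.        ]
0.84 [[ 403. -286.  112.]
 [ 410. -277.  148.]
 [ 423. -258.  159.]]
0.68 [[ 340. -358.   13.]
 [ 365. -333.   59.]
 [ 389. -309.   62.]]
pose [ 438.6 -262.8  115.7] -5.15 delta cm [ 6.15 -0.17 -0.03] yaw 0.008 q [-0.54  0.33  1.98 -0.    0.84  1.12] F [-0.2  0.  -1.5]
```

View pics/s1.png

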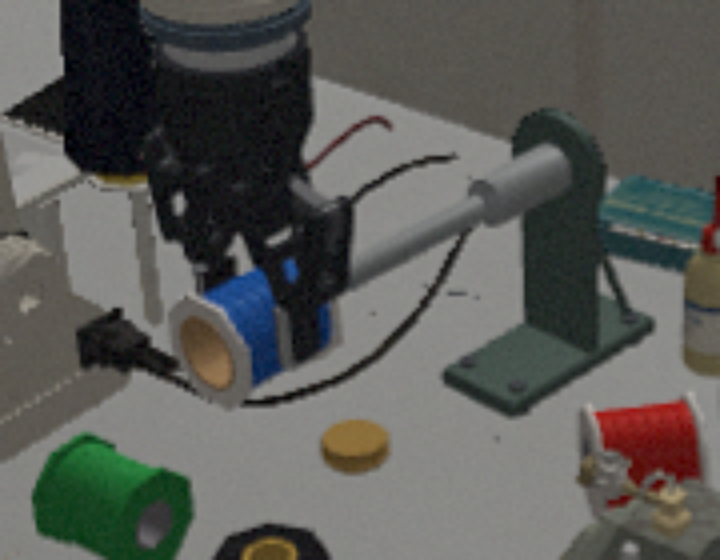

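The crop shows the blue reel held level at (255,325), in line with the spindle, whose tip is hidden behind the finger at about (345,285). I'll slide it on.

Call:
{"name": "play_rows", "arguments": {
  "steps": [
    {"delta_pos":[0.8,-0.2,0],"yaw":0.008,"jaw":30},
    {"delta_pos":[2,-0.2,0],"yaw":0.008,"jaw":30},
    {"delta_pos":[3.5,-0.2,0],"yaw":0.008,"jaw":30},
    {"delta_pos":[5,-0.2,0],"yaw":0.008,"jaw":30},
    {"delta_pos":[6.5,-0.2,0],"yaw":0.008,"jaw":30},
    {"delta_pos":[8,-0.2,0],"yaw":0.008,"jaw":30},
    {"delta_pos":[9.5,-0.2,0],"yaw":0.008,"jaw":30},
    {"delta_pos":[11,-0.2,0],"yaw":0.008,"jaw":30}
  ]
}}

```text
clock: 8.35
eef_pos: [549.7, -270.6, 115.0]
tcp_rot: [-3.142, 0.0, -0.098]
contact_force: [0.4, 0.5, -2.0]
opening: 0.625
grasp_force: 43.8
```

```bash
python3 go.py 631 -279.6 116 -5.6
```

```text
pose [ 549.7 -270.6  115. ] -5.61 delta cm [ 8.18  0.1  -0.1 ] yaw -0.0 q [-0.46  0.46  1.76  0.    0.92  1.21] F [ 0.4  0.5 -2. ]
```

Call:
{"name": "play_rows", "arguments": {
  "steps": [
    {"delta_pos":[1,0.1,-0.1],"yaw":0,"jaw":30},
    {"delta_pos":[2,0.1,-0.1],"yaw":0,"jaw":30},
    {"delta_pos":[3,0.1,-0.1],"yaw":0,"jaw":30},
    {"delta_pos":[4,0.1,-0.1],"yaw":0,"jaw":30},
    {"delta_pos":[5,0.1,-0.1],"yaw":0,"jaw":30},
    {"delta_pos":[6,0.1,-0.1],"yaw":0,"jaw":30},
    {"delta_pos":[6.8,0.1,-0.1],"yaw":0,"jaw":30},
    {"delta_pos":[7.5,0.1,-0.1],"yaw":0,"jaw":30}
  ]
}}

```text
clock: 9.15
eef_pos: [623.3, -279.0, 116.3]
tcp_rot: [3.142, -0.0, -0.098]
contact_force: [-0.3, 0.4, -0.7]
opening: 0.626
grasp_force: 43.8
```

```bash
python3 go.py 631 -279.6 116 -5.6
```

```text
pose [ 623.3 -279.   116.3] -5.62 delta cm [ 0.77 -0.02  0.03] yaw -0.0 q [-0.42  0.56  1.59 -0.    1.    1.25] F [-0.3  0.4 -0.7]
```

Forces are nil so far, so I'll push in gently until it touches.

Call:
{"name": "play_rows", "arguments": {
  "steps": [
    {"delta_pos":[0.4,0,0],"yaw":0,"jaw":30},
    {"delta_pos":[0.6,0,0],"yaw":0,"jaw":30},
    {"delta_pos":[0.8,0,0],"yaw":0,"jaw":30},
    {"delta_pos":[1.0,0,0],"yaw":0,"jaw":30},
    {"delta_pos":[1.1,0,0],"yaw":0,"jaw":30},
    {"delta_pos":[1.2,0,0],"yaw":0,"jaw":30},
    {"delta_pos":[1.2,0,0],"yaw":0,"jaw":30},
    {"delta_pos":[1.2,0,0],"yaw":0,"jaw":30}
  ]
}}

```text
clock: 9.95
eef_pos: [632.3, -279.9, 116.1]
tcp_rot: [-3.141, 0.004, -0.098]
contact_force: [-9.4, -0.4, 3.8]
opening: 0.619
grasp_force: 44.5
```

Call:
{"name": "play_rows", "arguments": {
  "steps": [
    {"delta_pos":[-0.1,0,0.2],"yaw":0,"jaw":30},
    {"delta_pos":[-0.1,0,0.25],"yaw":0,"jaw":70},
    {"delta_pos":[-0.1,0,0.25],"yaw":0,"jaw":85},
    {"delta_pos":[-0.1,0,0.25],"yaw":0,"jaw":100},
    {"delta_pos":[-0.1,0,0.25],"yaw":0,"jaw":100},
    {"delta_pos":[-0.1,0,0.25],"yaw":0,"jaw":100},
    {"delta_pos":[-0.1,0,-2],"yaw":0,"jaw":100},
    {"delta_pos":[-0.1,0,-5],"yaw":0,"jaw":100}
  ]
}}

```text
clock: 10.75
eef_pos: [632.5, -279.5, 165.1]
tcp_rot: [-3.14, 0.003, -0.098]
contact_force: [-0.3, -0.1, 0.2]
opening: 1.003
grasp_force: 0.0
```

```bash
python3 go.py 576.6 -407.3 250 -42.2
```

```text
pose [ 632.5 -279.5  165.1] -5.63 delta cm [-4.31 13.26 -8.49] yaw 0.638 q [-0.42  0.52  1.53  0.    1.09  1.25] F [-0.3 -0.1  0.2]
```

Call:
{"name": "play_rows", "arguments": {
  "steps": [
    {"delta_pos":[0,0,-4],"yaw":0,"jaw":100},
    {"delta_pos":[-1,3,-7],"yaw":0.13,"jaw":100},
    {"delta_pos":[-2,6.5,-8],"yaw":0.27,"jaw":100},
    {"delta_pos":[-3.2,10,-6],"yaw":0.41,"jaw":100},
    {"delta_pos":[-4.3,13.2,-4],"yaw":0.55,"jaw":100},
    {"delta_pos":[-4.3,13.3,-2],"yaw":0.64,"jaw":100},
    {"delta_pos":[-4.3,13.3,0],"yaw":0.64,"jaw":100},
    {"delta_pos":[-4.3,13.3,0],"yaw":0.64,"jaw":100}
  ]
}}

```text
clock: 11.55
eef_pos: [576.0, -407.5, 163.2]
tcp_rot: [3.141, 0.005, -0.739]
contact_force: [-0.7, 0.2, 0.6]
opening: 1.002
grasp_force: 0.0
```

```bash
python3 go.py 576.6 -407.3 11 -42.2
python3 - <<'E'
from fit import *
im,d=vision.grab_frame("top")
P,_=cloud("top",d); B=P[(P[:,0]>570)&(P[:,0]<690)&(abs(P[:,1]+280)<45)&(P[:,2]>100)&(P[:,2]<175)]
for x in range(575,690,10):
    s=B[abs(B[:,0]-x)<5]
    if len(s): print(x,len(s),np.percentile(s[:,1],[2,98]).round(),np.percentile(s[:,2],98).round())
E
```

```text
pose [ 576.  -407.5  163.2] -42.33 delta cm [ 0.03 -0.05 15.22] yaw -0.002 q [-0.62  0.54  1.5   0.    1.11  1.69] F [-0.7  0.2  0.6]
635 23 [-306. -296.] 149.0
645 103 [-307. -280.] 155.0
655 197 [-311. -272.] 157.0
665 170 [-315. -282.] 165.0
675 6 [-301. -291.] 162.0
685 2 [-291. -290.] 132.0
```

Call:
{"name": "play_rows", "arguments": {
  "steps": [
    {"delta_pos":[0,0,4],"yaw":0,"jaw":100},
    {"delta_pos":[0,0,8],"yaw":0,"jaw":100},
    {"delta_pos":[0,0,11.5],"yaw":0,"jaw":100},
    {"delta_pos":[0,0,14],"yaw":0,"jaw":100},
    {"delta_pos":[0,0,15.2],"yaw":0,"jaw":100},
    {"delta_pos":[0,0,15.2],"yaw":0,"jaw":100},
    {"delta_pos":[0,0,15.2],"yaw":0,"jaw":30},
    {"delta_pos":[0,0,15.2],"yaw":0,"jaw":30}
  ],
  "grip_force": 40
}}

```text
clock: 12.4
eef_pos: [579.0, -409.0, 16.5]
tcp_rot: [-3.141, -0.003, -0.738]
contact_force: [-0.1, -0.2, -0.1]
opening: 0.693
grasp_force: 0.0
```

Call:
{"name": "play_rows", "arguments": {
  "steps": [
    {"delta_pos":[0,0,0],"yaw":0,"jaw":30},
    {"delta_pos":[0,0,0],"yaw":0,"jaw":30},
    {"delta_pos":[0,0,0],"yaw":0,"jaw":30},
    {"delta_pos":[0,0,0],"yaw":0,"jaw":30},
    {"delta_pos":[0,0,0],"yaw":0,"jaw":30},
    {"delta_pos":[0,0,0],"yaw":0,"jaw":30},
    {"delta_pos":[0,0,0],"yaw":0,"jaw":30},
    {"delta_pos":[0,0,0],"yaw":0,"jaw":30}
  ]
}}

```text
clock: 13.2
eef_pos: [579.0, -409.0, 16.6]
tcp_rot: [-3.141, -0.003, -0.738]
contact_force: [-1.1, 0.7, 6.7]
opening: 0.63
grasp_force: 41.7
```

```bash
python3 go.py 438 -260.8 180 -5.6
```

```text
pose [ 579.  -409.    16.6] -42.3 delta cm [-20.4   -1.48 -16.34] yaw -0.64 q [-0.62  0.71  1.57  0.    0.86  1.69] F [-1.1  0.7  6.7]
```

Call:
{"name": "play_rows", "arguments": {
  "steps": [
    {"delta_pos":[0,0,-4],"yaw":0,"jaw":30},
    {"delta_pos":[0,0,-9],"yaw":0,"jaw":30},
    {"delta_pos":[-3,-0.2,-13.5],"yaw":-0.1,"jaw":30},
    {"delta_pos":[-7,-0.5,-16.3],"yaw":-0.22,"jaw":30},
    {"delta_pos":[-11.5,-0.8,-16.3],"yaw":-0.34,"jaw":30},
    {"delta_pos":[-16,-1.2,-16.3],"yaw":-0.48,"jaw":30},
    {"delta_pos":[-20.4,-1.5,-16.3],"yaw":-0.6,"jaw":30},
    {"delta_pos":[-20.4,-1.5,-16.3],"yaw":-0.64,"jaw":30}
  ]
}}

```text
clock: 14.0
eef_pos: [432.2, -255.9, 177.4]
tcp_rot: [-3.14, 0.003, -0.093]
contact_force: [0.7, 0.2, -1.2]
opening: 0.623
grasp_force: 43.4
```

```bash
python3 go.py 438 -260.8 116.6 -5.6
```

```text
pose [ 432.2 -255.9  177.4] -5.33 delta cm [0.62 0.44 6.08] yaw 0.005 q [-0.54  0.23  1.94  0.    0.98  1.13] F [ 0.7  0.2 -1.2]
```

Call:
{"name": "play_rows", "arguments": {
  "steps": [
    {"delta_pos":[0.2,0.2,2],"yaw":0.005,"jaw":30},
    {"delta_pos":[0.6,0.4,4],"yaw":0.005,"jaw":30},
    {"delta_pos":[0.6,0.4,5.5],"yaw":0.005,"jaw":30},
    {"delta_pos":[0.6,0.4,6.0],"yaw":0.005,"jaw":30},
    {"delta_pos":[0.6,0.4,6.0],"yaw":0.005,"jaw":30},
    {"delta_pos":[0.6,0.4,6.0],"yaw":0.005,"jaw":30},
    {"delta_pos":[0.6,0.4,6.0],"yaw":0.005,"jaw":30},
    {"delta_pos":[0.6,0.4,6.0],"yaw":0.005,"jaw":30}
  ]
}}

```text
clock: 14.8
eef_pos: [443.0, -264.7, 118.0]
tcp_rot: [3.141, -0.001, -0.103]
contact_force: [0.9, 0.9, -1.4]
opening: 0.629
grasp_force: 43.4
```

```bash
python3 go.py 460 -262.9 116.6 -5.6
```

```text
pose [ 443.  -264.7  118. ] -5.91 delta cm [ 1.68 -0.35  0.14] yaw -0.005 q [-0.54  0.33  1.96  0.    0.85  1.13] F [ 0.9  0.9 -1.4]
```

Call:
{"name": "play_rows", "arguments": {
  "steps": [
    {"delta_pos":[0,-0.2,0.1],"yaw":-0.005,"jaw":30},
    {"delta_pos":[0.3,-0.3,0.1],"yaw":-0.005,"jaw":30},
    {"delta_pos":[0.6,-0.35,0.1],"yaw":-0.005,"jaw":30},
    {"delta_pos":[1,-0.35,0.1],"yaw":-0.005,"jaw":30},
    {"delta_pos":[1.2,-0.35,0.1],"yaw":-0.005,"jaw":30},
    {"delta_pos":[1.2,-0.35,0.1],"yaw":-0.005,"jaw":30},
    {"delta_pos":[1.2,-0.35,0.1],"yaw":-0.005,"jaw":30},
    {"delta_pos":[1.2,-0.35,0.1],"yaw":-0.005,"jaw":30}
  ]
}}

```text
clock: 15.6
eef_pos: [454.6, -262.1, 116.2]
tcp_rot: [-3.141, 0.0, -0.098]
contact_force: [0.7, -0.4, -0.7]
opening: 0.625
grasp_force: 43.4
```

```bash
python3 go.py 500 -266.8 116.6 -5.6
```

```text
pose [ 454.6 -262.1  116.2] -5.63 delta cm [ 4.56  0.02 -0.04] yaw -0.0 q [-0.53  0.34  1.95 -0.    0.85  1.14] F [ 0.7 -0.4 -0.7]
```

Call:
{"name": "play_rows", "arguments": {
  "steps": [
    {"delta_pos":[0.6,0,0],"yaw":0,"jaw":30},
    {"delta_pos":[1.2,0,0],"yaw":0,"jaw":30},
    {"delta_pos":[1.8,0,0],"yaw":0,"jaw":30},
    {"delta_pos":[2.4,0,0],"yaw":0,"jaw":30},
    {"delta_pos":[3.0,0,0],"yaw":0,"jaw":30},
    {"delta_pos":[3.8,0,0],"yaw":0,"jaw":30},
    {"delta_pos":[4.6,0,0],"yaw":0,"jaw":30},
    {"delta_pos":[5.4,0,0],"yaw":0,"jaw":30}
  ]
}}

```text
clock: 16.4
eef_pos: [509.3, -267.5, 116.3]
tcp_rot: [3.142, -0.0, -0.098]
contact_force: [0.2, 0.0, -1.4]
opening: 0.624
grasp_force: 43.4
```

```bash
python3 go.py 568 -273.4 116.6 -5.6
```

```text
pose [ 509.3 -267.5  116.3] -5.63 delta cm [ 5.89  0.01 -0.03] yaw -0.001 q [-0.49  0.41  1.84  0.    0.89  1.18] F [ 0.2  0.  -1.4]
```

Call:
{"name": "play_rows", "arguments": {
  "steps": [
    {"delta_pos":[1,0,0],"yaw":0,"jaw":30},
    {"delta_pos":[2,0,0],"yaw":0,"jaw":30},
    {"delta_pos":[3,0,0],"yaw":0,"jaw":30},
    {"delta_pos":[4,0,0],"yaw":0,"jaw":30},
    {"delta_pos":[4.8,0,0],"yaw":0,"jaw":30},
    {"delta_pos":[5.2,0,0],"yaw":0,"jaw":30},
    {"delta_pos":[5.4,0,0],"yaw":0,"jaw":30},
    {"delta_pos":[5.5,0,0],"yaw":0,"jaw":30}
  ]
}}

```text
clock: 17.2
eef_pos: [563.2, -272.8, 116.2]
tcp_rot: [-3.142, 0.0, -0.098]
contact_force: [-0.2, -0.1, -0.7]
opening: 0.621
grasp_force: 43.4
```

Call:
{"name": "play_rows", "arguments": {
  "steps": [
    {"delta_pos":[0.2,0,0],"yaw":0,"jaw":30},
    {"delta_pos":[0.3,0,0],"yaw":0,"jaw":30},
    {"delta_pos":[0.4,0,0],"yaw":0,"jaw":30},
    {"delta_pos":[0.5,0,0],"yaw":0,"jaw":30},
    {"delta_pos":[0.6,0,0],"yaw":0,"jaw":30},
    {"delta_pos":[0.7,0,0],"yaw":0,"jaw":30},
    {"delta_pos":[0.7,0,0],"yaw":0,"jaw":30},
    {"delta_pos":[0.7,0,0],"yaw":0,"jaw":30}
  ]
}}

```text
clock: 18.0
eef_pos: [570.0, -273.5, 116.2]
tcp_rot: [-3.141, 0.001, -0.098]
contact_force: [-0.4, 0.5, -1.1]
opening: 0.625
grasp_force: 43.5
```

Call:
{"name": "play_rows", "arguments": {
  "steps": [
    {"delta_pos":[0.1,0,0],"yaw":0,"jaw":30},
    {"delta_pos":[0.2,0,0],"yaw":0,"jaw":30},
    {"delta_pos":[0.3,0,0],"yaw":0,"jaw":30},
    {"delta_pos":[0.4,0,0],"yaw":0,"jaw":30},
    {"delta_pos":[0.4,0,0],"yaw":0,"jaw":30},
    {"delta_pos":[0.4,0,0],"yaw":0,"jaw":30},
    {"delta_pos":[0.4,0,0],"yaw":0,"jaw":30},
    {"delta_pos":[0.4,0,0],"yaw":0,"jaw":30}
  ]
}}

```text
clock: 18.8
eef_pos: [570.0, -273.5, 115.8]
tcp_rot: [-3.141, 0.008, -0.098]
contact_force: [-17.3, -1.0, 8.0]
opening: 0.631
grasp_force: 44.6
```

Contact made (17 N), both reels tight. Ease down, release and rise.

Call:
{"name": "play_rows", "arguments": {
  "steps": [
    {"delta_pos":[-0.3,0,0.2],"yaw":0,"jaw":30},
    {"delta_pos":[-0.3,0,0.25],"yaw":0,"jaw":70},
    {"delta_pos":[-0.3,0,0.25],"yaw":0,"jaw":85},
    {"delta_pos":[-0.3,0,0.25],"yaw":0,"jaw":100},
    {"delta_pos":[-0.3,0,0.25],"yaw":0,"jaw":100},
    {"delta_pos":[-0.3,0,0.25],"yaw":0,"jaw":100},
    {"delta_pos":[-0.3,0,-3],"yaw":0,"jaw":100},
    {"delta_pos":[-0.3,0,-7],"yaw":0,"jaw":100}
  ]
}}

```text
clock: 19.6
eef_pos: [570.1, -273.0, 185.2]
tcp_rot: [-3.14, 0.004, -0.098]
contact_force: [0.4, 0.1, 0.5]
opening: 1.003
grasp_force: 0.0
```

```bash
python3 go.py 300 -330 180 -5.6
python3 - <<'E'
from h import *
im,d=vision.grab_frame("scene"); save("s2.png",im[160:330,200:380],4)
E
```

```text
pose [ 570.1 -273.   185.2] -5.62 delta cm [-26.32   8.32   0.52] yaw -0.0 q [-0.45  0.41  1.66 -0.    1.08  1.22] F [0.4 0.1 0.5]
```

View pics/s2.png

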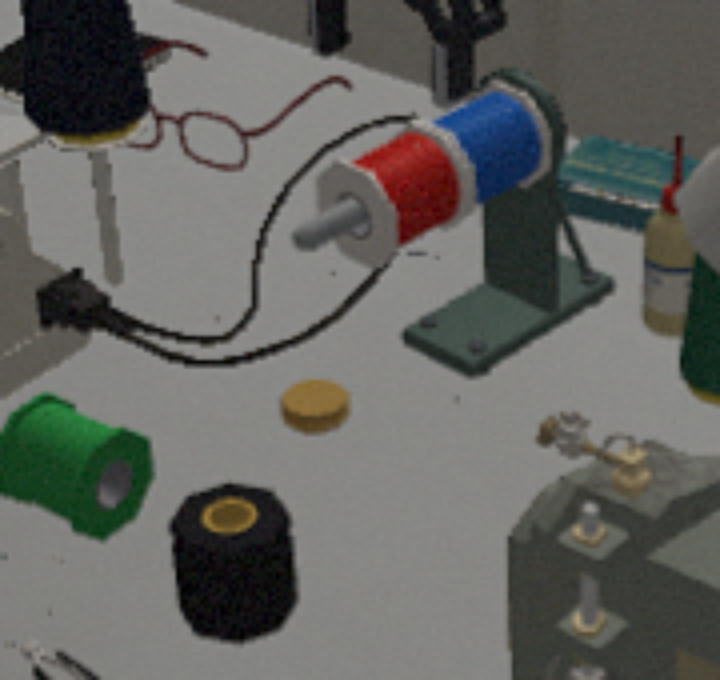

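The view shows blue at (490,145) against the upright, red at (405,190) against blue, and the free end at (300,235). The cap stands mouth up at (235,560), and the tool can't tilt. So I'll topple it with the shut fingers, pushing and rising along the flat normal at -24°, so that the mouth ends up facing ahead.

```bash
python3 go.py 318 -311.5 160 -24; python3 go.py 318 -311.5 42 -24
```

```text
pose [ 573.8 -274.8  193.6] -5.62 delta cm [-25.1    6.16   3.36] yaw 0.321 q [-0.45  0.4   1.65  0.    1.08  1.22] F [ 2.3 -1.7  5. ]
pose [ 573.8 -274.8  193.6] -5.62 delta cm [-25.1    6.16  15.16] yaw 0.321 q [-0.45  0.4   1.65  0.    1.08  1.22] F [ 2.3 -1.7  5. ]
```

Call:
{"name": "play_rows", "arguments": {
  "steps": [
    {"delta_pos":[-4.5,0.5,0],"yaw":0.05,"jaw":60},
    {"delta_pos":[-9,1.2,0],"yaw":0.1,"jaw":40},
    {"delta_pos":[-13.5,2.5,0],"yaw":0.15,"jaw":20},
    {"delta_pos":[-18,4,0],"yaw":0.2,"jaw":0},
    {"delta_pos":[-22,5.5,0],"yaw":0.28,"jaw":0},
    {"delta_pos":[-24.7,6.3,0],"yaw":0.32,"jaw":0},
    {"delta_pos":[-24.7,6.3,0],"yaw":0.32,"jaw":0},
    {"delta_pos":[-24.7,6.3,0],"yaw":0.32,"jaw":0}
  ]
}}

```text
clock: 20.45
eef_pos: [319.4, -312.6, 186.7]
tcp_rot: [3.141, -0.001, -0.419]
contact_force: [1.0, -0.3, 1.1]
opening: 0.001
grasp_force: 0.0
```

```bash
python3 go.py 318 -311.5 42 -24
python3 - <<'E'
from fit import *
im,d=vision.grab_frame("scene")
P,_=cloud("scene",d);B=P[(np.hypot(P[:,0]-364,P[:,1]+332)<50)&(P[:,2]>20)&(P[:,2]<66)]; print(B.min(0),B.max(0))
E
```

```text
pose [ 319.4 -312.6  186.7] -24.02 delta cm [-0.17 -0.04 14.47] yaw -0.0 q [-0.78  0.13  2.05  0.    0.97  1.21] F [ 1.  -0.3  1.1]
[ 333.07548039 -366.43977599   20.05396346] [ 393.09314793 -306.40680898   64.2254138 ]
```

Call:
{"name": "play_rows", "arguments": {
  "steps": [
    {"delta_pos":[-0.2,0,4],"yaw":0,"jaw":0},
    {"delta_pos":[-0.2,0,8],"yaw":0,"jaw":0},
    {"delta_pos":[-0.2,0,11.5],"yaw":0,"jaw":0},
    {"delta_pos":[-0.2,0,14],"yaw":0,"jaw":0},
    {"delta_pos":[-0.2,0,14.8],"yaw":0,"jaw":0},
    {"delta_pos":[-0.2,0,14.8],"yaw":0,"jaw":0},
    {"delta_pos":[-0.2,0,14.8],"yaw":0,"jaw":0},
    {"delta_pos":[-0.2,0,14.8],"yaw":0,"jaw":0}
  ]
}}

```text
clock: 21.3
eef_pos: [318.5, -312.0, 39.5]
tcp_rot: [3.141, -0.002, -0.418]
contact_force: [-0.8, 0.6, -0.0]
opening: -0.001
grasp_force: 0.0
```

```bash
python3 go.py 338 -320.5 42 -24
```

```text
pose [ 318.5 -312.    39.5] -23.94 delta cm [ 2.13 -0.02 -0.25] yaw 0.001 q [-0.78  0.38  2.15  0.    0.6   1.21] F [-0.8  0.6 -0. ]
```

Call:
{"name": "play_rows", "arguments": {
  "steps": [
    {"delta_pos":[0.7,0,0],"yaw":0,"jaw":0},
    {"delta_pos":[1.1,0,0],"yaw":0,"jaw":0},
    {"delta_pos":[1.6,0,-0.3],"yaw":0,"jaw":0},
    {"delta_pos":[2.2,0,-0.7],"yaw":0,"jaw":0},
    {"delta_pos":[2.8,0,-1.1],"yaw":0,"jaw":0},
    {"delta_pos":[3.4,0,-1.5],"yaw":0,"jaw":0},
    {"delta_pos":[4.0,0,-1.9],"yaw":0,"jaw":0},
    {"delta_pos":[4.6,0,-2.3],"yaw":0,"jaw":0}
  ]
}}

```text
clock: 22.1
eef_pos: [360.2, -330.4, 61.8]
tcp_rot: [3.141, -0.001, -0.418]
contact_force: [-0.4, -0.1, 0.2]
opening: -0.003
grasp_force: 0.1
```

Run:
```python
from h import *
im,d=vision.grab_frame("scene"); save("s3.png",im[220:350,190:370],4)
print(r.sense()["contact_force"].round(1),r.sense()["eef_pos"].round(1))
P,_=cloud("scene",d);B=P[(np.hypot(P[:,0]-390,P[:,1]+340)<70)&(P[:,2]>10)&(P[:,2]<100)&(P[:,0]>355)]; print(B.min(0),B.max(0))
```

```text
[ 1.4 -1.1  1. ] [ 361.6 -331.3   62.4]
[ 355.00765077 -380.99474019   10.52824023] [ 425.26185908 -320.32492438   97.16515988]
```

View pics/s3.png

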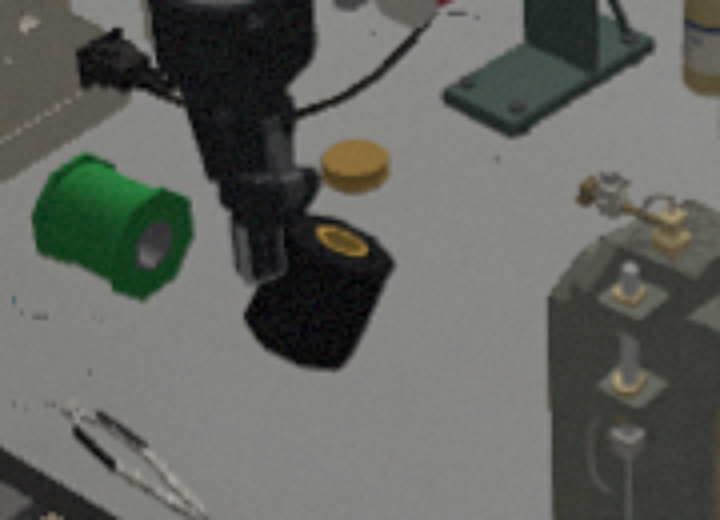

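The cap (320,290) is tipping about its far edge, brass mouth at (342,240) leaning ahead. Continuing.

Call:
{"name": "play_rows", "arguments": {
  "steps": [
    {"delta_pos":[0.6,0,-0.3],"yaw":0,"jaw":0},
    {"delta_pos":[1.2,0,-0.6],"yaw":0,"jaw":0},
    {"delta_pos":[1.8,0,-0.9],"yaw":0,"jaw":0},
    {"delta_pos":[2.4,0,-1.2],"yaw":0,"jaw":0},
    {"delta_pos":[3.0,0,-1.5],"yaw":0,"jaw":0},
    {"delta_pos":[3.4,0,-1.7],"yaw":0,"jaw":0},
    {"delta_pos":[3.4,0,-3],"yaw":0,"jaw":0},
    {"delta_pos":[3.4,0,-5],"yaw":0,"jaw":0}
  ]
}}

```text
clock: 22.95
eef_pos: [389.9, -343.1, 111.3]
tcp_rot: [-3.141, 0.002, -0.418]
contact_force: [-1.0, 0.4, -0.5]
opening: 0.003
grasp_force: 0.0
```

Call:
{"name": "play_rows", "arguments": {
  "steps": [
    {"delta_pos":[-3,0,-3],"yaw":0,"jaw":40},
    {"delta_pos":[-7,0,-7],"yaw":0,"jaw":100},
    {"delta_pos":[-11,0,-8],"yaw":0,"jaw":100},
    {"delta_pos":[-12,0,-8],"yaw":0,"jaw":100},
    {"delta_pos":[-12,0,-8],"yaw":0,"jaw":100},
    {"delta_pos":[-12,0,-8],"yaw":0,"jaw":100},
    {"delta_pos":[-12,0,-8],"yaw":0,"jaw":100},
    {"delta_pos":[-12,0,-8],"yaw":0,"jaw":100}
  ]
}}

```text
clock: 23.75
eef_pos: [281.6, -295.3, 190.8]
tcp_rot: [-3.141, 0.001, -0.418]
contact_force: [-0.6, 0.8, -1.0]
opening: 1.0
grasp_force: 0.0
```

```bash
python3 - <<'E'
from fit import *
im,d=vision.grab_frame("scene"); g,dd=vision.grab_frame("top")
save("s4.png",np.hstack([im[220:350,210:370],g[220:350,230:390]]),2.5)
P,_=cloud("top",dd);B=P[(P[:,0]>350)&(P[:,0]<520)&(P[:,1]>-420)&(P[:,1]<-295)&(P[:,2]>22)&(P[:,2]<70)]
print(len(B),B.min(0),B.max(0),cv2.minAreaRect(B[:,:2].astype(np.float32)))
P,_=cloud("scene",d);B=P[(P[:,0]>350)&(P[:,0]<520)&(P[:,1]>-420)&(P[:,1]<-295)&(P[:,2]>22)&(P[:,2]<70)]
print(len(B),B.min(0),B.max(0),cv2.minAreaRect(B[:,:2].astype(np.float32)))
for c in("top","scene"): print([(round(o["conf"],2),at_z(c,o["uv"],28)) for o in vision.landmark_of(c,"end_cap")[:1]],[(round(o["conf"],2),at_z(c,o["uv"],28)) for o in vision.landmark_of(c,"cap_mouth")[:1]])
E
python3 go.py 300 -330 180 -24
```

```text
1259 [ 392.59536252 -396.96855314   23.27630422] [ 467.10900074 -325.43729475   62.35233537] ((430.37451171875, -360.931396484375), (56.12385177612305, 61.176448822021484), 67.33551025390625)
835 [ 392.75979397 -401.93188741   22.04376734] [ 461.79567339 -329.89368464   60.35151632] ((429.65435791015625, -367.2654724121094), (59.243499755859375, 61.797935485839844), 67.4885025024414)
[(0.76, array([ 426.33018533, -359.79034285,   28.        ]))] [(0.74, array([ 457.3659941 , -376.58117955,   28.        ]))]
[(0.81, array([ 433.0717021 , -366.84891294,   28.        ]))] [(0.69, array([ 808.17287355, -172.35309721,   28.        ]))]
pose [ 281.  -295.   191.1] -23.95 delta cm [3.16 2.42 1.11] yaw 0.001 q [-0.81  0.06  2.11 -0.    0.97  1.18] F [0.3 0.5 0.4]
```

View pics/s4.png

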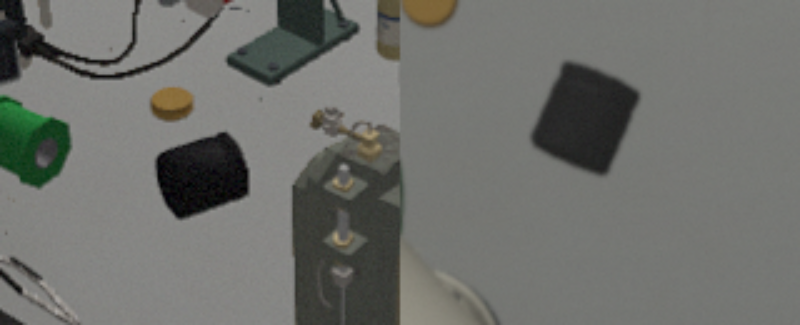

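The cap now lies on a flat, at (205,175) in the left half and (588,118) in the right, with its axis at -22.7° and mouth ahead. I'm going over it and down.

```bash
python3 go.py 430 -362 110 -22.7
```

```text
pose [ 281.  -295.   191.1] -23.95 delta cm [16.34  0.07  8.11] yaw -0.022 q [-0.81  0.06  2.11 -0.    0.97  1.18] F [0.3 0.5 0.4]
```

Call:
{"name": "play_rows", "arguments": {
  "steps": [
    {"delta_pos":[4,0,0],"yaw":-0.02,"jaw":100},
    {"delta_pos":[8,0,1],"yaw":-0.02,"jaw":100},
    {"delta_pos":[12,0,3],"yaw":-0.02,"jaw":100},
    {"delta_pos":[15.5,0,5],"yaw":-0.02,"jaw":100},
    {"delta_pos":[16.3,0,7],"yaw":-0.02,"jaw":100},
    {"delta_pos":[16.3,0,8],"yaw":-0.02,"jaw":100},
    {"delta_pos":[16.3,0,8],"yaw":-0.02,"jaw":100},
    {"delta_pos":[16.3,0,8],"yaw":-0.02,"jaw":100}
  ]
}}

```text
clock: 24.85
eef_pos: [429.1, -361.0, 111.7]
tcp_rot: [-3.141, 0.001, -0.398]
contact_force: [-0.0, 0.4, 0.4]
opening: 1.003
grasp_force: 0.0
```

```bash
python3 go.py 430 -362 12 -22.7
```

```text
pose [ 429.1 -361.   111.7] -22.83 delta cm [0.12 0.06 9.97] yaw -0.002 q [-0.7   0.4   1.87 -0.    0.87  1.27] F [-0.   0.4  0.4]
```

Call:
{"name": "play_rows", "arguments": {
  "steps": [
    {"delta_pos":[0.1,0.1,3],"yaw":0,"jaw":100},
    {"delta_pos":[0.1,0.1,6],"yaw":0,"jaw":100},
    {"delta_pos":[0.1,0.1,8.5],"yaw":0,"jaw":100},
    {"delta_pos":[0.1,0.1,9.8],"yaw":0,"jaw":100},
    {"delta_pos":[0.1,0.1,9.8],"yaw":0,"jaw":100},
    {"delta_pos":[0.1,0.1,9.8],"yaw":0,"jaw":100},
    {"delta_pos":[0.1,0.1,9.8],"yaw":0,"jaw":30},
    {"delta_pos":[0.1,0.1,9.8],"yaw":0,"jaw":30}
  ],
  "grip_force": 40
}}

```text
clock: 25.65
eef_pos: [431.0, -363.1, 14.6]
tcp_rot: [3.141, -0.002, -0.398]
contact_force: [-0.1, 0.4, -0.2]
opening: 0.693
grasp_force: 0.0
```

Call:
{"name": "play_rows", "arguments": {
  "steps": [
    {"delta_pos":[0,0,0],"yaw":0,"jaw":30},
    {"delta_pos":[0,0,0],"yaw":0,"jaw":30},
    {"delta_pos":[0,0,0],"yaw":0,"jaw":30},
    {"delta_pos":[0,0,0],"yaw":0,"jaw":30},
    {"delta_pos":[0,0,0],"yaw":0,"jaw":30},
    {"delta_pos":[0,0,0],"yaw":0,"jaw":30},
    {"delta_pos":[0,0,0],"yaw":0,"jaw":30},
    {"delta_pos":[0,0,0],"yaw":0,"jaw":30}
  ]
}}

```text
clock: 26.45
eef_pos: [431.0, -363.1, 14.6]
tcp_rot: [3.141, -0.002, -0.398]
contact_force: [-1.7, 0.6, 7.3]
opening: 0.646
grasp_force: 40.9
```

```bash
python3 go.py 440 -261 118 -5.6
```

```text
pose [ 431.  -363.1   14.6] -22.81 delta cm [ -3.13  -9.76 -10.34] yaw -0.3 q [-0.7   0.55  1.91 -0.    0.68  1.27] F [-1.7  0.6  7.3]
```

Call:
{"name": "play_rows", "arguments": {
  "steps": [
    {"delta_pos":[0,0,-3],"yaw":0,"jaw":30},
    {"delta_pos":[0,0,-7],"yaw":-0.05,"jaw":30},
    {"delta_pos":[-1,-3,-10],"yaw":-0.12,"jaw":30},
    {"delta_pos":[-2,-6,-10.3],"yaw":-0.2,"jaw":30},
    {"delta_pos":[-3,-8.8,-10.3],"yaw":-0.28,"jaw":30},
    {"delta_pos":[-3.1,-9.8,-10.3],"yaw":-0.3,"jaw":30},
    {"delta_pos":[-3.1,-9.8,-10.3],"yaw":-0.3,"jaw":30},
    {"delta_pos":[-3.1,-9.8,-10.3],"yaw":-0.3,"jaw":30}
  ]
}}

```text
clock: 27.25
eef_pos: [440.3, -260.9, 116.5]
tcp_rot: [3.141, -0.001, -0.099]
contact_force: [-0.0, -0.5, -0.6]
opening: 0.644
grasp_force: 44.1
```

```bash
python3 go.py 448 -261.7 116.6 -5.6
python3 - <<'E'
from h import *
im,d=vision.grab_frame("scene"); save("s5.png",im[150:290,190:370],4)
E
```

```text
pose [ 440.3 -260.9  116.5] -5.67 delta cm [ 0.78  0.   -0.01] yaw -0.001 q [-0.54  0.33  1.97 -0.    0.84  1.13] F [-0.  -0.5 -0.6]
```

View pics/s5.png

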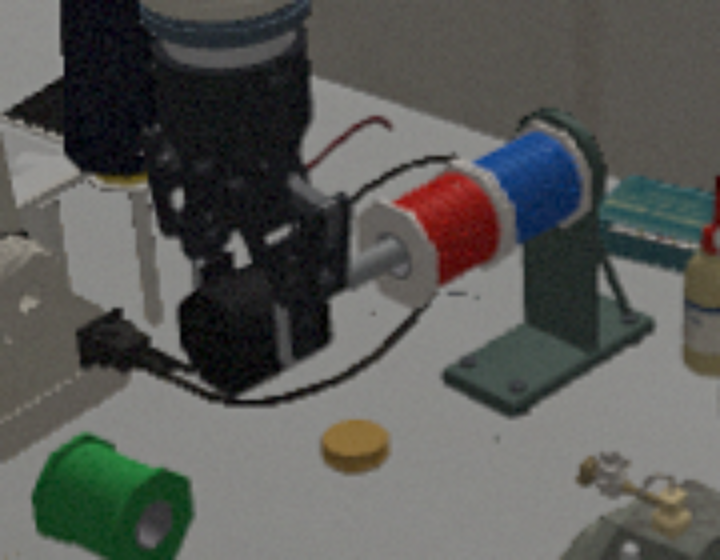

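The cap is held level at (255,325), mouth towards the spindle, with both reels tight. Inserting gently.

Call:
{"name": "play_rows", "arguments": {
  "steps": [
    {"delta_pos":[0.8,0,0],"yaw":0,"jaw":30},
    {"delta_pos":[1.5,0,0],"yaw":0,"jaw":30},
    {"delta_pos":[2.0,0,0],"yaw":0,"jaw":30},
    {"delta_pos":[2.4,0,0],"yaw":0,"jaw":30},
    {"delta_pos":[2.8,0,0],"yaw":0,"jaw":30},
    {"delta_pos":[3.2,0,0],"yaw":0,"jaw":30},
    {"delta_pos":[3.6,0,0],"yaw":0,"jaw":30},
    {"delta_pos":[4.0,0,0],"yaw":0,"jaw":30}
  ]
}}

```text
clock: 28.1
eef_pos: [479.9, -264.1, 116.3]
tcp_rot: [-3.142, 0.0, -0.098]
contact_force: [0.5, 0.6, -0.4]
opening: 0.65
grasp_force: 44.1
```

```bash
python3 go.py 508.6 -267.6 116.6 -5.6
```

```text
pose [ 479.9 -264.1  116.3] -5.63 delta cm [ 2.89  0.07 -0.03] yaw -0.0 q [-0.51  0.37  1.9   0.    0.87  1.16] F [ 0.5  0.6 -0.4]
```

Call:
{"name": "play_rows", "arguments": {
  "steps": [
    {"delta_pos":[0.4,0.05,0],"yaw":0,"jaw":30},
    {"delta_pos":[0.8,0.05,0],"yaw":0,"jaw":30},
    {"delta_pos":[1.2,0.05,0],"yaw":0,"jaw":30},
    {"delta_pos":[1.6,0.05,0],"yaw":0,"jaw":30},
    {"delta_pos":[2.0,0.05,0],"yaw":0,"jaw":30},
    {"delta_pos":[2.3,0.05,0],"yaw":0,"jaw":30},
    {"delta_pos":[2.5,0.05,0],"yaw":0,"jaw":30},
    {"delta_pos":[2.7,0.05,0],"yaw":0,"jaw":30}
  ]
}}

```text
clock: 28.9
eef_pos: [506.5, -267.2, 116.2]
tcp_rot: [-3.142, 0.0, -0.098]
contact_force: [0.0, 1.2, -1.1]
opening: 0.645
grasp_force: 44.1
```

Call:
{"name": "play_rows", "arguments": {
  "steps": [
    {"delta_pos":[0.1,0,0],"yaw":0,"jaw":30},
    {"delta_pos":[0.2,0,0],"yaw":0,"jaw":30},
    {"delta_pos":[0.3,0,0],"yaw":0,"jaw":30},
    {"delta_pos":[0.4,0,0],"yaw":0,"jaw":30},
    {"delta_pos":[0.5,0,0],"yaw":0,"jaw":30},
    {"delta_pos":[0.5,0,0],"yaw":0,"jaw":30},
    {"delta_pos":[0.5,0,0],"yaw":0,"jaw":30},
    {"delta_pos":[0.5,0,0],"yaw":0,"jaw":30}
  ]
}}

```text
clock: 29.7
eef_pos: [509.4, -267.4, 116.0]
tcp_rot: [-3.141, 0.004, -0.098]
contact_force: [-8.8, 0.5, 2.7]
opening: 0.65
grasp_force: 44.7
```

Seated. Release and withdraw.

Call:
{"name": "play_rows", "arguments": {
  "steps": [
    {"delta_pos":[-0.1,0,0.15],"yaw":0,"jaw":30},
    {"delta_pos":[-0.1,0,0.2],"yaw":0,"jaw":70},
    {"delta_pos":[-0.1,0,0.2],"yaw":0,"jaw":85},
    {"delta_pos":[-0.1,0,0.2],"yaw":0,"jaw":100},
    {"delta_pos":[-0.1,0,0.2],"yaw":0,"jaw":100},
    {"delta_pos":[-0.1,0,0.2],"yaw":0,"jaw":100},
    {"delta_pos":[-0.1,0,-3],"yaw":0,"jaw":100},
    {"delta_pos":[-0.1,0,-7],"yaw":0,"jaw":100}
  ]
}}

```text
clock: 30.5
eef_pos: [509.2, -267.0, 185.4]
tcp_rot: [-3.14, 0.004, -0.098]
contact_force: [0.0, -0.1, 0.4]
opening: 1.001
grasp_force: 0.0
```

Call:
{"name": "play_rows", "arguments": {
  "steps": [
    {"delta_pos":[0,0,-4],"yaw":0,"jaw":100},
    {"delta_pos":[0,0,-8],"yaw":0,"jaw":100},
    {"delta_pos":[-4,0,-12],"yaw":0,"jaw":100},
    {"delta_pos":[-8,0,-12],"yaw":0,"jaw":100},
    {"delta_pos":[-12,0,-12],"yaw":0,"jaw":100},
    {"delta_pos":[-12,0,-12],"yaw":0,"jaw":100},
    {"delta_pos":[-12,0,-12],"yaw":0,"jaw":100},
    {"delta_pos":[-12,0,-12],"yaw":0,"jaw":100}
  ]
}}

```text
clock: 31.3
eef_pos: [391.8, -256.2, 306.5]
tcp_rot: [3.141, -0.001, -0.098]
contact_force: [0.6, 0.0, -0.4]
opening: 1.002
grasp_force: 0.0
```

Run:
```python
from h import *
im,d=vision.grab_frame("scene"); g,dd=vision.grab_frame("top")
save("s6.png",np.hstack([im[160:300,220:380],g[90:230,180:340]]),2.5)
```

```text
(no output)
```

View pics/s6.png

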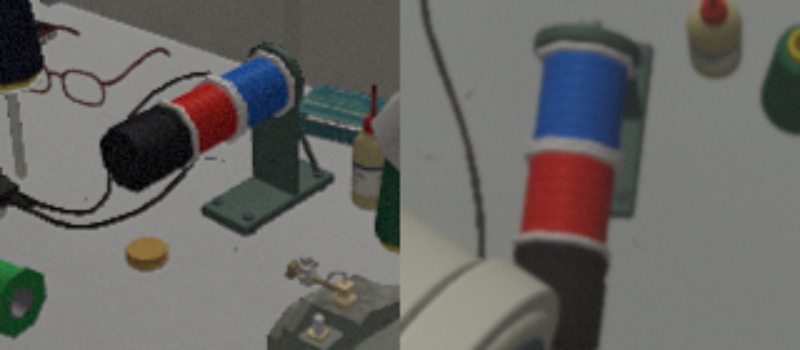

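Left half: blue (255,92) is against the upright, red (205,117) against blue, and the cap (150,145) against red. The top view on the right agrees, with no gaps. Handing in.

```bash
python3 -c "
from rig import r
print(r.sign_off())"
```

```text
the job is handed in; nothing more can be done
None
```

I loaded the stand in the order asked: blue reel against the upright, red reel against blue, end cap pushed on mouth-first against red. Only those three were handled, and the job was handed in at about 31 s on the robot's clock; the verdict was not reported back.

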